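# Rack the stray strip canisters, then hold the clip open over the run card

### The arm

A 6-joint arm with a two-finger parallel gripper is mounted at the origin on the work surface. World frame = base frame: x ahead of the robot, y to its left, z up, the work surface at z = 0. Lengths are in m, angles in rad, forces in N, time in s.
With the tool pointing down it reaches from about 0.25 to 0.725 m from the base axis. Payload 4 kg.
Tool frame: the origin (TCP) lies at the very end of the fingers, on their centre line; the grasp point (between the pads) lies 19 mm behind it; z points along the fingers, y is the line along which they close (so a half turn about z gives the same grasp; the last joint's range is limited). The gripper opens to 85 mm and grips with 20 to 120 N. Pads are 22 mm wide; open, the fingers measure 114 mm over their backs; the gripper's body (76 mm by 85 mm) begins 54 mm behind the grasp point. The pads swing forward as they close: fully open they stand 13 mm farther back than shut.
Start: joints at [1.19, 0.241, 0.005, 1.335, 0, 1.571], TCP at [0.186, 0.464, 0.231] pointing down, gripper open.
Joint ranges: [-2.72, 2.72], [-1.05, 1.87], [-1.09, 1.28], [-1.99, 2.15], [-1.42, 1.44], [-3.14, 3.14]. Speed limits (rad/s): [2.79, 2.79, 3.14, 3.14, 3.14, 3.14].

### API

Orientations are given as a unit quaternion [x, y, z, w].
In Python, from workcell import telemetry, vision, workorder gives the robot as it stands.
- The arm moves only by the shell command python3 -m inch 'ROWS'. ROWS is JSON, a list of rows, each a list of 3 entries, a list of its own where there are three numbers: the turn, a rotation vector about the tool's x, y, z scaled (see below), then the shift along the tool's x, y, z scaled (see below), then the closure, from -1 (fully open) to 1 (shut). A call has 1 to 10 rows; each row shifts and turns the commanded pose from where the row before left it, along the tool's axes as they then stand; what a row does not reach is not made up. The controller multiplies each number of a shift by 0.3 m and each number of a turn by 360 degrees. A row lasts 1/12 s, in which the tool goes at most 41.7 mm and 7.16 degrees, less where a joint would pass 70% of its speed; a pose out of reach is approached as far as the arm can. A call with a number of a shift or a turn outside -1 to 1 is refused whole. A call with a gripper value outside its range is refused whole. The fingers move at their own pace and stop on an object; the grip force is fixed at half the most. Time passes only in rows, so rows that do not move let the fingers close. It gives the time, the measured TCP pose, the force, the opening and the grip force at its end, in the units of the state.
- telemetry.get_obs(): the state, without advancing time (a new reading comes with each control period).
- vision.camera(name): name is "side" or "top" or "wrist"; returns a dict with "img" (420x560x3 uint8, red, green, blue), "fov_y" (degrees; the focal length in pixels is half the picture's height over the tangent of half this angle, whatever the lens; pixels are square), "cx", "cy" (the principal point, pixels), "pose" (4x4, takes a point from camera to world coordinates). Camera axes: x right, y up, looking along -z (the intrinsics and any distortion apply to the point x, -y, -z); pixel columns grow to the right and rows downward; lengths in m; the calibration is good to about 2 mm. The wrist camera is an equidistant fisheye: a pixel r from the principal point sees the ray r / f radians off the axis. A picture is of the moment at which its call begins. There is no depth.
- workorder.job_done(): hands the job in; it is judged then, once.
The state is a dict: "clock": time; "joint_pos": joint angles; "joint_vel": joint speeds; "tau": joint torques, N m; "eef_pos": TCP position; "tool_rot": TCP orientation; "ft_force": force on the tool from outside, world axes, zero at the start; "ft_torque": the same for the moment, N m; "grip_width": finger opening in m; "grasp_force": force on a finger pad.
Only numpy, scipy, OpenCV 4.12 (cv2) and the standard library are available. Lean on these libraries where they do the work, as an engineer would, in place of code of your own. Each camera call takes 0.05 s, during which the arm holds its last target. There are 200 camera calls.

### The job

Two strip canisters are left out on the bench: stand each one upright in an empty well of the rack whose colour matches its cap. Then pinch the yellow spring clip wide open by its two tails, lift it off the caddy's back panel and bring it down over about the middle of the run card's top edge, one jaw on each side of the card and neither touching it, so that I can slip the two lot slips in; do not push hard on the card and leave everything else on the bench where it is. Finish while still holding the clip gaping like that: do not let it close or let go of it.

Things in the scene. Friction and masses are not known exactly. Their poses are not given: they have to be found in the camera images.
- blue_can: white strip canister, a plain upright tube 26 mm in diameter with a blue cap (29 mm in diameter, 14 mm tall) and a blue band below it, 90 mm tall in all, about 40 g; origin at the centre of its underside, z up its axis; a stray that has to go into the blue rack
- orange_can: white strip canister, a plain upright tube 26 mm in diameter with an orange cap (29 mm in diameter, 14 mm tall) and an orange band below it, 90 mm tall in all, about 40 g; origin at the centre of its underside, z up its axis; a stray that has to go into the orange rack
- rack_blue: white rack block fixed to the bench with blue strips on it, 64 (x) x 160 (y) x 32 mm high; origin at the centre of the underside. Three round wells, 34 mm in diameter, 22 mm deep (floor 10 mm above the bench), in a row along y at -52, 0 and +52 mm: the one at -52 holds the blue-capped canister that stays, the other two are empty
- rack_orange: white rack block fixed to the bench with orange strips on it, 64 (x) x 160 (y) x 32 mm high; origin at the centre of the underside. Three round wells, 34 mm in diameter, 22 mm deep (floor 10 mm above the bench), in a row along y at -52, 0 and +52 mm: the one at -52 holds the orange-capped canister that stays, the other two are empty
- blue_old: white strip canister, a plain upright tube 26 mm in diameter with a blue cap (29 mm in diameter, 14 mm tall) and a blue band below it, 90 mm tall in all, about 40 g; origin at the centre of its underside, z up its axis; already in the blue rack, to be left there
- orange_old: white strip canister, a plain upright tube 26 mm in diameter with an orange cap (29 mm in diameter, 14 mm tall) and an orange band below it, 90 mm tall in all, about 40 g; origin at the centre of its underside, z up its axis; already in the orange rack, to be left there
- clip: yellow plastic spring clip, 48 g, parked upright (jaws down, tails up) on the edge of the caddy's back panel. Origin on the middle of its pivot, z up to the tails, y along the pivot, x the way the jaws part (near half -x, far half +x, mirror images). Pinching the tails along x, about 5 N at first and 10 N when wide open, turns both halves to their stops; let go, the spring shuts it
- clip_tails (a point): point midway between the two tails, 24 mm above the pivot. The tails, 34 mm wide (y), flare outwards from the pivot up to 29 mm above it, where they measure 43 mm over their outsides when parked; wide open they stand parallel, about 25 mm over their outsides
- clip_mouth (a point): point midway between the two lips' lower edges, 32 mm below the pivot. The flat lips, 44 mm wide (y) and 10 mm tall, press on the 3 mm panel when parked; wide open they gape about 20 mm at their lower edges and 15 mm at their tops. A card edge can enter to about 6 mm below the pivot
- clip_near (a joint): opening of the clip's near half, rad: about 0 when parked on the 3 mm panel, -0.045 when shut empty, 0.28 wide open at its stop; it opens when the tails are pinched
- clip_far (a joint): opening of the clip's far half, the same way
- caddy: light grey stationery caddy fixed to the bench: a tray 88 (x) x 180 (y) x 35 mm high with pens and a note pad, and along its +x side (45 mm from the origin) an upright back panel 3 mm thick and 180 mm wide whose top edge is 95 mm above the bench; the clips are parked on that edge, their lips 14 mm over it. Origin at the centre of the tray's underside
- card_stand: run card on its stand, fixed to the bench: a black slotted base 50 (x) x 140 (y) x 22 mm high with a white laminated card standing upright in it, 3 mm thick (x), 120 mm wide (y), top edge 115 mm above the bench, with a blue bar and a green and a red box on its faces. Origin at the centre of the base's underside
- card_top (a point): middle of the run card's top edge, 115 mm above the bench; y runs along the edge, x through the card's thickness
- spare: dark grey steel-coloured spring clip like the yellow one (same sizes and same origin), parked on the caddy's back panel too; to be left there
- pot: clear specimen pot with a red lid, 48 mm in diameter, 58 mm tall; leave alone; origin at the centre of its underside
- timer: white bench timer, 58 x 66 x 18 mm; leave alone; origin at the centre of its underside
- marker: black marker pen with a green cap lying on the bench, 133 mm long along its x, 16 mm thick; leave alone; origin about the middle of its underside

How it is judged:
By the outcome, as a careful person would: the job done as asked, in the order asked, and still so for the second after the job is handed in, while the arm keeps its last pose, push and grip.
It also fails if it takes over 58 s, if anything falls off the work surface, if the arm or the gripper's body presses on something with over 40 N, if the wrist force passes 120 N, or if a joint passes its speed limit or range.

## Working session

There is one attempt and no reset: what is moved stays moved. The work goes in short steps, Python scripts to look and compute and a shell command to move; the robot and the scene stay as the last step left them, time stands still between calls to the robot, and variables do not carry over. Pictures are saved under pics/ and viewed, at most 12 in all, crops included, and the job is handed in when it is done.

```bash
mkdir -p pics; ls; cat > h.py <<'E'
import numpy as np, cv2
from workcell import telemetry, vision
from scipy.spatial.transform import Rotation as R
def ray(c,u,v):
    f=c['f']; x=(u-c['cx']);y=(v-c['cy'])
    if c['name']=='wrist':
        r=np.hypot(x,y); t=r/f; d=np.array([np.sin(t)*x/max(r,1e-9),-np.sin(t)*y/max(r,1e-9),-np.cos(t)])
    else: d=np.array([x/f,-y/f,-1.])
    P=np.array(c['pose']); return P[:3,3],P[:3,:3]@d
def at(c,u,v,z):
    o,d=ray(c,u,v); return o+d*(z-o[2])/d[2]
def px(c,p):
    P=np.array(c['pose']); q=P[:3,:3].T@(np.array(p)-P[:3,3]); q=np.array([q[0],-q[1],-q[2]])
    if c['name']=='wrist':
        r=np.hypot(q[0],q[1]); t=np.arctan2(r,q[2]); return np.array([c['cx']+c['f']*t*q[0]/r,c['cy']+c['f']*t*q[1]/r])
    return np.array([c['cx']+c['f']*q[0]/q[2],c['cy']+c['f']*q[1]/q[2]])
def shot(name,fn=None):
    c=dict(vision.camera(name)); c['name']=name; c['f']=210/np.tan(np.radians(c['fov_y']/2))
    import pickle
    if fn: pickle.dump(c,open('pics/%s.pkl'%fn,'wb')); cv2.imwrite('pics/%s.png'%fn,c['img'][:,:,::-1])
    return c
def load(fn):
    import pickle; return pickle.load(open('pics/%s.pkl'%fn,'rb'))
E
python3 - <<'E'
from h import *
for n in ['top','side','wrist']:
    c=shot(n,n+'0'); print(n,{k:v for k,v in c.items() if k!='img'})
a=cv2.imread('pics/top0.png');
cv2.imwrite('pics/top0b.png',cv2.resize(a,(800,600),interpolation=cv2.INTER_CUBIC))
a=cv2.imread('pics/side0.png');
cv2.imwrite('pics/side0b.png',cv2.resize(a,(800,600),interpolation=cv2.INTER_CUBIC))
print(telemetry.get_obs())
E
```

```text
pics
top {'fov_y': 42.20983447849516, 'cx': 274.3504486050112, 'cy': 205.9624028245986, 'pose': array([[ 1.31638310e-03,  9.96488181e-01, -8.37231844e-02,
         4.74017702e-01],
       [-9.99822319e-01, -2.62821773e-04, -1.88483990e-02,
        -7.16991360e-03],
       [-1.88042112e-02,  8.37331201e-02,  9.96310778e-01,
         1.32279302e+00],
       [ 0.00000000e+00,  0.00000000e+00,  0.00000000e+00,
         1.00000000e+00]]), 'name': 'top', 'f': np.float64(544.0886856258179)}
side {'fov_y': 53.15097250573224, 'cx': 279.59371644589623, 'cy': 212.81807536971183, 'pose': array([[ 0.73398587,  0.43900653, -0.51820653,  0.08845005],
       [-0.67902474,  0.48983653, -0.54679574, -0.5057993 ],
       [ 0.01378959,  0.7532154 ,  0.65762939,  0.71557222],
       [ 0.        ,  0.        ,  0.        ,  1.        ]]), 'name': 'side', 'f': np.float64(419.8088368778925)}
wrist {'fov_y': 65.70646984690485, 'cx': 277.0154801148401, 'cy': 210.16502717374047, 'pose': array([[ 0.37100886, -0.89527524, -0.24664684,  0.1222802 ],
       [ 0.9286271 ,  0.35710123,  0.10064995,  0.48860806],
   
[... 174 characters left out ...]

{'clock': 0.15, 'joint_pos': array([ 1.18999195e+00,  2.41242113e-01,  4.06395328e-03,  1.33519234e+00,
       -4.59317995e-06,  1.57080877e+00]), 'joint_vel': array([-0.00070275, -0.00033926,  0.00449907, -0.00130584,  0.00067471,
       -0.00080661]), 'tau': array([-3.21130410e-04, -3.72634685e+01,  2.52638984e+01,  1.24258484e-02,
       -6.93194443e-05,  3.63543521e-06]), 'eef_pos': array([0.1856635 , 0.46375416, 0.23062792]), 'tool_rot': array([ 1.89259881e-01,  9.81926717e-01, -7.73298215e-04, -1.46699286e-04]), 'ft_force': array([-0.29244188,  0.21123081, -0.47511606]), 'ft_torque': array([-0.01652249,  0.02190832,  0.05528025]), 'grasp_force': 0.0, 'grip_width': 0.08523499046702387}
```

View pics/top0b.png

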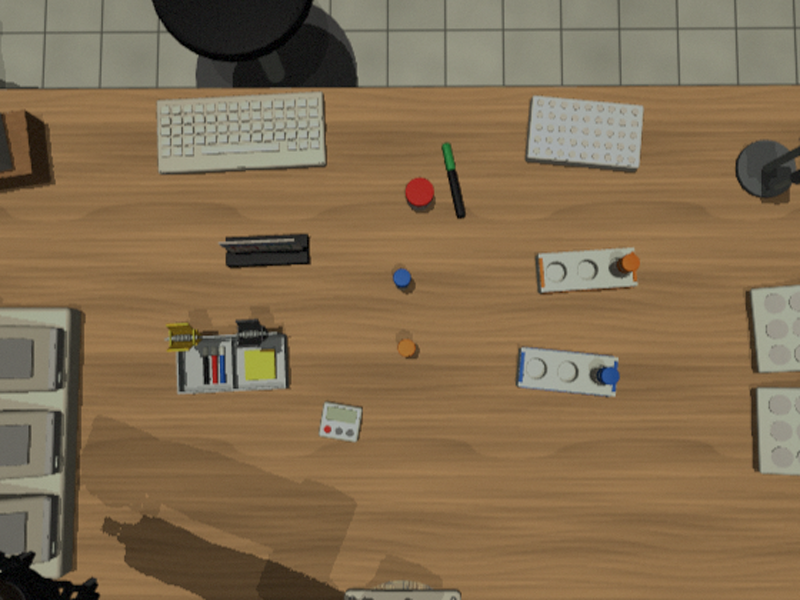

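View pics/side0b.png

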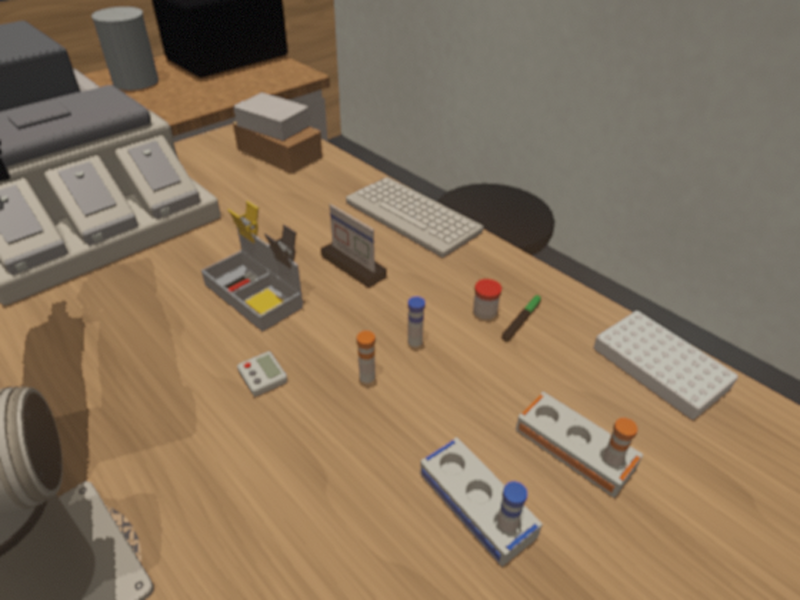

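The strays stand upright in the top view: blue about (402,278), orange about (406,348). The yellow clip is on the caddy at (183,336), the card top runs around (258,242), and the empty wells are on the left of each rack. I'll enlarge these for measuring.

```bash
python3 - <<'E'
from h import *
a=cv2.imread('pics/top0.png'); b=cv2.imread('pics/side0.png')
def crop(im,x0,y0,w,h,s):
    o=cv2.resize(im[y0:y0+h,x0:x0+w],None,fx=s,fy=s,interpolation=cv2.INTER_CUBIC)
    for i in range(0,w,10): cv2.putText(o,str(x0+i),(i*s,8),0,.3,(255,0,255),1); cv2.line(o,(i*s,10),(i*s,14),(255,0,255),1)
    for i in range(0,h,10): cv2.putText(o,str(y0+i),(0,i*s+4),0,.3,(255,0,255),1)
    return o
cv2.imwrite('pics/c1.png',np.vstack([crop(a,112,158,114,60,7)[:, :798],crop(b,145,135,133,30*1+0,6)[:, :798]]) if 0 else crop(a,112,158,110,84,7))
cv2.imwrite('pics/c2.png',crop(a,355,168,100,115,5))
cv2.imwrite('pics/c3.png',crop(b,140,135,140,100,5))
# caps
for n in ['top0','side0']:
    c=load(n); hsv=cv2.cvtColor(c['img'],cv2.COLOR_RGB2HSV)
    for col,(lo,hi) in {'blue':((105,140,60),(125,255,255)),'orange':((8,160,100),(17,255,255))}.items():
        m=cv2.inRange(hsv,lo,hi); k,_,st,ce=cv2.connectedComponentsWithStats(m)
        for i in range(1,k):
            if st[i,4]>60: print(n,col,st[i],ce[i].round(1), at(c,*ce[i],.09).round(4))
E
```

```text
top0 blue [276 189  11  12 110] [280.9 194.4] [0.6041 0.0012 0.09  ]
top0 blue [154 249   4  19  63] [155.2 258.6] [0.458 0.286 0.09 ]
top0 blue [421 253  12  21 140] [426.8 262.8] [ 0.4497 -0.326   0.09  ]
top0 orange [436 177  12  20 140] [441.8 184.6] [ 0.6261 -0.3638  0.09  ]
top0 orange [278 237  13  13 125] [284.2 243.1] [ 0.4934 -0.0062  0.09  ]
side0 blue [354 339  14  12  82] [361.5 344.3] [ 0.4564 -0.3225  0.09  ]
side0 orange [250 232  13  11 119] [255.6 237. ] [ 0.4905 -0.009   0.09  ]
side0 orange [430 293  16  14 175] [437.7 299.4] [ 0.6337 -0.3586  0.09  ]
side0 orange [376 306  53  37 126] [405.8 326.6] [ 0.5405 -0.3527  0.09  ]
```

View pics/c1.png

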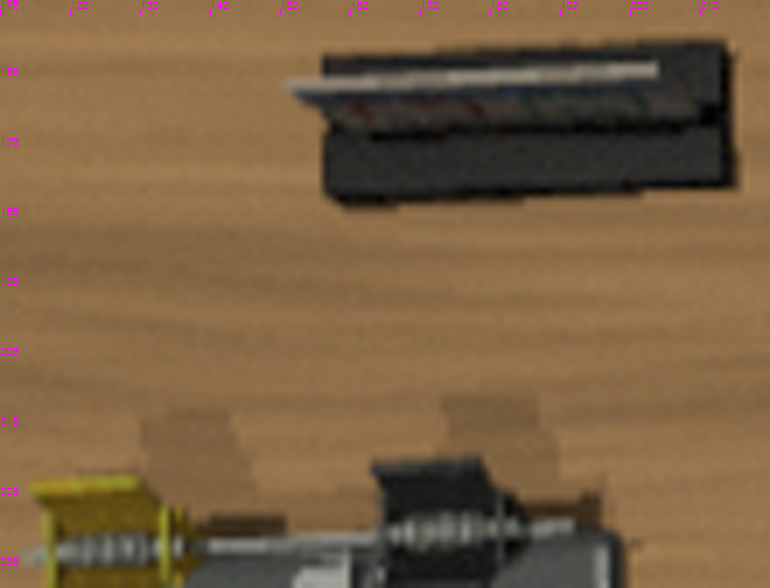

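View pics/c2.png

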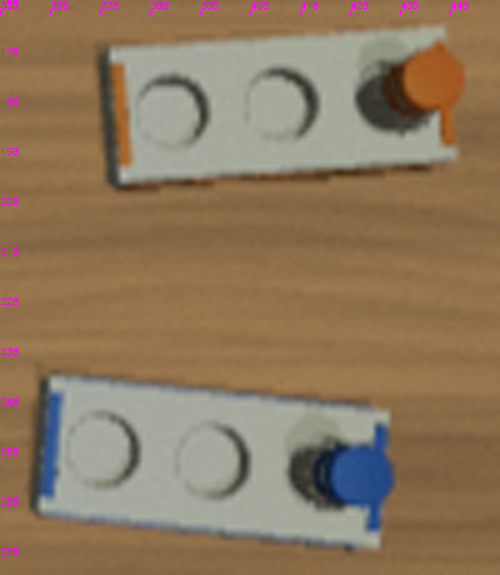

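View pics/c3.png

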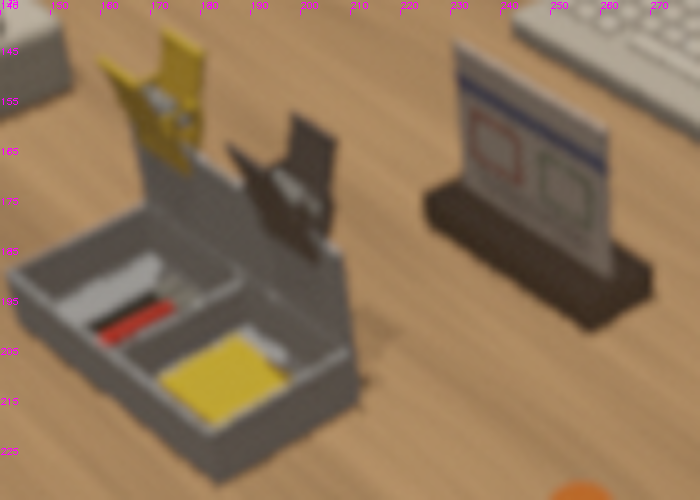

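```bash
python3 - <<'E'
from h import *
c=load('top0'); s=load('side0')
A=lambda u,v,z: at(c,355+u/5,168+v/5,z)[:2].round(4)
for n,w in {'orange':((172,110),(281,104)),'blue':((102,449),(213,461))}.items(): print(n,[A(*p,.032) for p in w])
for n,w in {'orange':((110,47),(443,28),(456,155),(120,185)),'blue':((50,377),(389,410),(379,547),(40,512))}.items():
    q=np.array([A(*p,.032) for p in w]); ce=q.mean(0); d=(q[0]+q[3]-q[1]-q[2])/2; L=np.linalg.norm(d); print(n,ce.round(4),L,'yaw',np.degrees(np.arctan2(-d[0],d[1])),'wells',[(ce+d/L*k).round(4) for k in(-.052,0,.052)])
B=lambda u,v,z: at(c,112+u/7,158+v/7,z)[:2].round(4)
print('card',B(290,86,.115),B(658,68,.115))
print('clip pivot',B(105,548,.113),'tail far',B(30,490,.142),B(137,480,.142),'panel',B(200,545,.095),B(590,522,.095))
D=lambda u,v,z: at(s,140+u/5,135+v/5,z)[:2].round(4)
print('side card',D(455,40,.115),D(607,130,.115),'tail near',D(98,60,.142),D(165,30,.142),D(204,55,.142),'pivot',D(160,103,.113))
# caps topside ellipse
for (x,y) in ((.604,.001),(.493,-.006)): print(px(c,[x,y,.09]),px(s,[x,y,.09]))
print(R.from_quat(telemetry.get_obs()['tool_rot']).as_matrix().round(3))
E
```

```text
orange [array([ 0.6205, -0.2563]), array([ 0.6233, -0.3079])]
blue [array([ 0.46  , -0.2208]), array([ 0.4544, -0.2728])]
orange [ 0.6235 -0.3084] 0.15892027089078348 yaw 4.167814609504585 wells [array([ 0.6273, -0.3603]), array([ 0.6235, -0.3084]), array([ 0.6197, -0.2566])]
blue [ 0.4542 -0.2734] 0.15927567296985437 yaw -5.656901849867461 wells [array([ 0.4491, -0.3251]), array([ 0.4542, -0.2734]), array([ 0.4594, -0.2216])]
card [0.6561 0.2879] [0.6618 0.1694]
clip pivot [0.5078 0.3447] tail far [0.5251 0.3602] [0.5282 0.3267] panel [0.5093 0.319 ] [0.5168 0.1926]
side card [0.6579 0.2892] [0.6628 0.1707] tail near [0.4866 0.3572] [0.527  0.3595] [0.5288 0.326 ] pivot [0.5091 0.3439]
[281.01691644 194.41661381] [290.8616091 211.3297972]
[284.09961444 243.26128786] [255.62138134 235.7117308 ]
[[-0.928  0.372 -0.001]
 [ 0.372  0.928 -0.001]
 [-0.    -0.002 -1.   ]]
```

```bash
python3 -m inch '[[[0,0,0.0189],[0,0,0],-1],[[0,0,0.0189],[0,0,0],-1],[[0,0,0.0189],[0,0,0],-1],[[0,0,0.0189],[0,0,0],-1],[[0,0,0.0189],[0,0,0],-1],[[0,0,0.0189],[0,0,0],-1],[[0,0,0.0189],[0,0,0],-1],[[0,0,0.0189],[0,0,0],-1],[[0,0,0.0189],[0,0,0],-1],[[0,0,0.0189],[0,0,0],-1]]'
```

```text
clock: 0.98
eef_pos: [0.1857, 0.4639, 0.2309]
tool_rot: [0.708, 0.706, -0.0, 0.0]
ft_force: [0.5, -0.4, 0.3]
grip_width: 0.0853
grasp_force: 0.0
```

```bash
python3 -m inch '[[[0,0,0],[-0.0964,0.0871,0],-1],[[0,0,0],[-0.0964,0.0871,0],-1],[[0,0,0],[-0.0964,0.0871,0],-1],[[0,0,0],[-0.0964,0.0871,0],-1],[[0,0,0],[-0.0964,0.0871,0],-1],[[0,0,0],[-0.0964,0.0871,0],-1],[[0,0,0],[-0.0964,0.0871,0],-1],[[0,0,0],[-0.0964,0.0871,0],-1],[[0,0,0],[-0.0964,0.0871,0],-1],[[0,0,0],[-0.0964,0.0871,0],-1]]'
python3 -m inch '[[[0,0,0],[-0.0964,0.0871,0],-1],[[0,0,0],[-0.0964,0.0871,0],-1],[[0,0,0],[-0.0964,0.0871,0],-1],[[0,0,0],[-0.0964,0.0871,0],-1],[[0,0,0],[-0.0964,0.0871,0],-1],[[0,0,0],[-0.0964,0.0871,0],-1],[[0,0,0],[0,0,0.1],-1],[[0,0,0],[0,0,0.1],-1],[[0,0,0],[0,0,0],-1]]'
```

```text
clock: 1.82
eef_pos: [0.4486, 0.1739, 0.2312]
tool_rot: [0.706, 0.708, -0.0, -0.0]
ft_force: [-0.1, 0.4, -0.0]
grip_width: 0.0853
grasp_force: 0.0
clock: 2.57
eef_pos: [0.601, 0.0015, 0.164]
tool_rot: [0.707, 0.707, -0.005, -0.005]
ft_force: [-1.8, -0.3, -1.2]
grip_width: 0.0855
grasp_force: 0.0
```

```bash
python3 -m inch '[[[0,0,0],[0,0.005,0.1],-1],[[0,0,0],[0,0,0.1],-1],[[0,0,0],[0,0,0.1],-1],[[0,0,0],[0,0,0.1],-1],[[0,0,0],[0,0,0.03],-1],[[0,0,0],[0,0,0],-1],[[0,0,0],[0,0,0],-1]]'
```

```text
clock: 3.15
eef_pos: [0.6071, 0.0028, 0.0435]
tool_rot: [0.706, 0.708, 0.0, 0.0]
ft_force: [1.0, 0.0, -0.2]
grip_width: 0.0854
grasp_force: 0.0
```

```bash
python3 -m inch '[[[0,0,0],[-0.003,-0.008,0.023],-1],[[0,0,0],[0,0,0],1],[[0,0,0],[0,0,0],1],[[0,0,0],[0,0,0],1],[[0,0,0],[0,0,0],1],[[0,0,0],[0,0,0],1],[[0,0,0],[0,0,0],1],[[0,0,0],[0,0,0],1]]'
```

```text
clock: 3.82
eef_pos: [0.6046, 0.0016, 0.0361]
tool_rot: [0.706, 0.708, 0.0, 0.0]
ft_force: [0.1, -0.3, 3.3]
grip_width: 0.0249
grasp_force: 58.6
```

```bash
python3 -m inch '[[[0,0,0],[0,0,-0.06],1],[[0,0,0],[0,0,-0.12],1],[[0,0,0],[0,0,-0.12],1],[[0,0,0],[-0.053,-0.035,-0.05],1],[[0,0,0],[-0.106,-0.069,0],1],[[0,0,0],[-0.106,-0.069,0],1],[[0,0,0],[-0.106,-0.069,0],1],[[0,0,0],[-0.106,-0.069,0],1],[[0,0,0],[-0.106,-0.069,0],1],[[0,0,0],[-0.106,-0.069,0],1]]'
python3 -m inch '[[[0,0,0],[-0.053,-0.034,0],1],[[0,0,0],[0,0,0],1],[[0,0,0],[0,0,0],1],[[0,0,0],[0,0,0],1],[[0,0,0],[0,0,0],1]]'
python3 - <<'E'
from h import *
for n in ['top','side']:
    c=shot(n,n+'1'); hsv=cv2.cvtColor(c['img'],cv2.COLOR_RGB2HSV)
    m=cv2.inRange(hsv,(105,140,60),(125,255,255)); k,_,st,ce=cv2.connectedComponentsWithStats(m)
    for i in range(1,k):
        if st[i,4]>30: print(n,st[i],ce[i].round(1), at(c,*ce[i],.186).round(4))
print(telemetry.get_obs()['eef_pos'])
a=cv2.imread('pics/side1.png'); cv2.imwrite('pics/s1c.png',cv2.resize(a[180:400,220:460],None,fx=2.6,fy=2.6,interpolation=cv2.INTER_CUBIC))
E
```

```text
clock: 4.65
eef_pos: [0.4686, -0.2066, 0.1403]
tool_rot: [0.706, 0.708, -0.0, -0.0]
ft_force: [1.0, -0.5, -1.0]
grip_width: 0.025
grasp_force: 58.9
clock: 5.07
eef_pos: [0.4604, -0.2205, 0.1403]
tool_rot: [0.706, 0.709, 0.0, -0.0]
ft_force: [-0.5, 0.8, -0.4]
grip_width: 0.0247
grasp_force: 58.9
top [363 247   4  20  33] [364.5 256.9] [ 0.4634 -0.1729  0.186 ]
top [154 249   4  19  63] [155.2 258.6] [0.4592 0.2631 0.186 ]
side [354 340  14  11 109] [361.1 345.7] [ 0.3977 -0.3518  0.186 ]
[ 0.46044947 -0.22034566  0.14028605]
```

View pics/s1c.png

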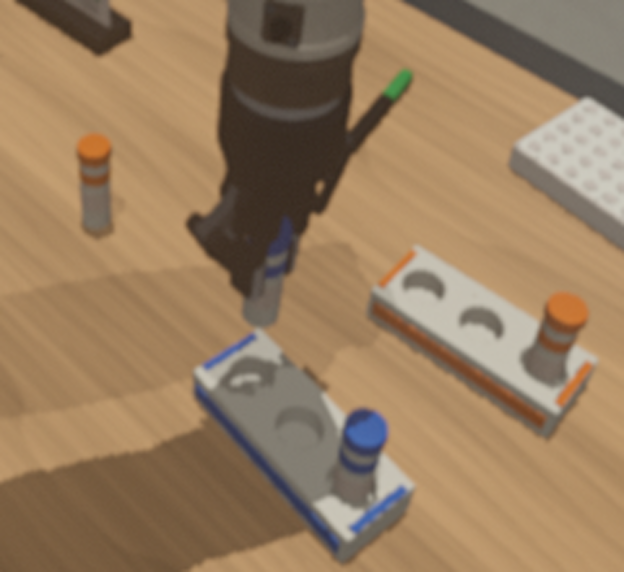

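```bash
python3 - <<'E'
from h import *
c=load('side1')
f=lambda p:((px(c,p)-[220,180])*2.6).round(0)
for dz in(0.104,.13,.157,.194): print(dz,f([.4604,-.2205,dz]))
print(f([.4934,-.0062,0]),f([.4934,-.0062,.09]))
for u,v in((261,315),): print(at(c,220+u/2.6,180+v/2.6,.104))
E
```

```text
0.104 [258. 314.]
0.13 [261. 291.]
0.157 [264. 265.]
0.194 [269. 227.]
[ 96. 219.] [ 93. 145.]
[ 0.46160908 -0.22226323  0.104     ]
```

View pics/wrist0.png

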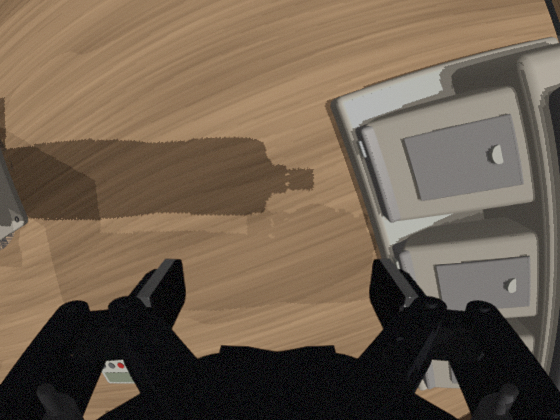

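```bash
python3 -m inch '[[[0,0,0],[0,-0.003,0.08],1],[[0,0,0],[0,0,0.08],1],[[0,0,0],[0,0,0.06],1],[[0,0,0],[0,0,0.04],1],[[0,0,0],[0,0,0.03],1],[[0,0,0],[0,0,0.015],1],[[0,0,0],[0,0,0],1],[[0,0,0],[0,0,0],1]]'
```

```text
clock: 5.83
eef_pos: [0.4594, -0.2213, 0.0493]
tool_rot: [0.706, 0.708, 0.0, 0.0]
ft_force: [-1.0, -0.3, 0.3]
grip_width: 0.025
grasp_force: 58.9
```

```bash
python3 -m inch '[[[0,0,0],[0,0,0.007],1],[[0,0,0],[0,0,0],0.3],[[0,0,0],[0,0,0],-0.2],[[0,0,0],[0,0,0],-1],[[0,0,0],[0,0,0],-1],[[0,0,0],[0,0,0],-1],[[0,0,0],[0,0,-0.1],-1],[[0,0,0],[0,0,-0.13],-1],[[0,0,0],[0,0,-0.13],-1]]'
python3 - <<'E'
from h import *
for n in ['side']:
    c=shot(n,n+'2'); hsv=cv2.cvtColor(c['img'],cv2.COLOR_RGB2HSV)
    m=cv2.inRange(hsv,(105,140,60),(125,255,255)); k,_,st,ce=cv2.connectedComponentsWithStats(m)
    for i in range(1,k):
        if st[i,4]>30: print(n,st[i],ce[i].round(1), at(c,*ce[i],.1).round(4))
    print(px(c,[.4596,-.221,.093]), px(c,[.4491,-.3251,.093]))
E
```

```text
clock: 6.58
eef_pos: [0.4577, -0.2208, 0.155]
tool_rot: [0.706, 0.708, -0.001, -0.002]
ft_force: [1.0, -0.8, 0.1]
grip_width: 0.0856
grasp_force: 0.0
side [355 341  13  10  89] [361.9 346.2] [ 0.4481 -0.3282  0.1   ]
[318.63720795 305.08887937] [360.17581475 346.9468764 ]
```

```bash
python3 -m inch '[[[0,0,0],[0.119,0.0185,0],-1],[[0,0,0],[0.119,0.0185,0],-1],[[0,0,0],[0.119,0.0185,0],-1],[[0,0,0],[0.119,0.0185,0],-1],[[0,0,0],[0.119,0.0185,0],-1],[[0,0,0],[0.119,0.0185,0],-1],[[0,0,0],[0,0,0.1],-1],[[0,0,0],[0,0,0.1],-1],[[0,0,0],[0,0,0.1],-1],[[0,0,0],[0,0,0.04],-1]]'
python3 -m inch '[[[0,0,0],[0,0,0],-1],[[0,0,0],[0,0,0],-1],[[0,0,0],[0,0,0],-1]]'
python3 - <<'E'
from h import *
for n in ['side','top']:
    c=shot(n,n+'2'); hsv=cv2.cvtColor(c['img'],cv2.COLOR_RGB2HSV)
    m=cv2.inRange(hsv,(105,140,40),(125,255,255)); k,_,st,ce=cv2.connectedComponentsWithStats(m)
    for i in range(1,k):
        if st[i,4]>30: print(n,st[i],ce[i].round(1), at(c,*ce[i],.1).round(4))
    print(px(c,[.4596,-.221,.093]), px(c,[.4491,-.3251,.093]))
E
```

```text
clock: 7.47
eef_pos: [0.489, -0.0065, 0.0492]
tool_rot: [0.706, 0.708, -0.002, -0.002]
ft_force: [-1.3, 0.2, -0.9]
grip_width: 0.0855
grasp_force: 0.0
clock: 7.72
eef_pos: [0.4928, -0.0072, 0.0539]
tool_rot: [0.706, 0.708, 0.001, 0.001]
ft_force: [0.4, 0.3, 0.7]
grip_width: 0.0855
grasp_force: 0.0
[318.63720795 305.08887937] [360.17581475 346.9468764 ]
top [363 247   4  20  34] [364.6 257.1] [ 0.4622 -0.1855  0.1   ]
top [154 249   4  19  63] [155.2 258.6] [0.4581 0.2836 0.1   ]
top [373 252  14  13 127] [379.8 257.9] [ 0.4604 -0.2194  0.1   ]
top [418 253  15  21 153] [426.2 262.7] [ 0.4501 -0.3221  0.1   ]
[379.99944488 258.26782878] [426.76519983 263.0548    ]
```

```bash
python3 -m inch '[[[0,0,0],[0,0,0.06],-1],[[0,0,0],[0,0,0],-1],[[0,0,0],[0,0,0],1],[[0,0,0],[0,0,0],1],[[0,0,0],[0,0,0],1],[[0,0,0],[0,0,0],1],[[0,0,0],[0,0,0],1],[[0,0,0],[0,0,0],1],[[0,0,0],[0,0,0],1]]'
```

```text
clock: 8.57
eef_pos: [0.4922, -0.0071, 0.0354]
tool_rot: [0.706, 0.708, 0.0, 0.0]
ft_force: [0.4, 0.0, 3.9]
grip_width: 0.0251
grasp_force: 58.6
```

```bash
python3 -m inch '[[[0,0,0],[0,0,-0.06],1],[[0,0,0],[0,0,-0.12],1],[[0,0,0],[0,0,-0.12],1],[[0,0,0],[-0.052,0.027,-0.05],1],[[0,0,0],[-0.104,0.053,0],1],[[0,0,0],[-0.104,0.053,0],1],[[0,0,0],[-0.104,0.053,0],1],[[0,0,0],[-0.104,0.053,0],1],[[0,0,0],[-0.104,0.053,0],1],[[0,0,0],[-0.104,0.053,0],1]]'
python3 -m inch '[[[0,0,0],[-0.104,0.053,0],1],[[0,0,0],[-0.052,0.028,0],1],[[0,0,0],[0,0,0],1],[[0,0,0],[0,0,0],1],[[0,0,0],[0,0,0],1],[[0,0,0],[0,0,0],1]]'
```

```text
clock: 9.4
eef_pos: [0.5959, -0.2111, 0.1394]
tool_rot: [0.706, 0.708, -0.0, -0.0]
ft_force: [-0.3, 0.6, -1.2]
grip_width: 0.0244
grasp_force: 58.9
clock: 9.9
eef_pos: [0.6195, -0.255, 0.1396]
tool_rot: [0.706, 0.708, -0.0, -0.001]
ft_force: [0.2, 0.9, -0.1]
grip_width: 0.0249
grasp_force: 59.0
```

Go straight down 93 mm, release and rise.

```bash
python3 -m inch '[[[0,0,0],[-0.003,0.001,0.08],1],[[0,0,0],[0,0,0.08],1],[[0,0,0],[0,0,0.06],1],[[0,0,0],[0,0,0.04],1],[[0,0,0],[0,0,0.03],1],[[0,0,0],[0,0,0.018],1],[[0,0,0],[0,0,0],1],[[0,0,0],[0,0,0],1]]'
```

```text
clock: 10.57
eef_pos: [0.6208, -0.2572, 0.0481]
tool_rot: [0.706, 0.708, 0.0, 0.0]
ft_force: [0.6, -0.4, -0.6]
grip_width: 0.0251
grasp_force: 59.0
```

```bash
python3 -m inch '[[[0,0,0],[0,0,0.004],1],[[0,0,0],[0,0,0],0.3],[[0,0,0],[0,0,0],-0.2],[[0,0,0],[0,0,0],-1],[[0,0,0],[0,0,0],-1],[[0,0,0],[0,0,0],-1],[[0,0,0],[0,0,-0.1],-1],[[0,0,0],[0,0,-0.13],-1],[[0,0,0],[0,0,-0.13],-1],[[0,0,0],[0,0,-0.13],-1]]'
python3 -m inch '[[[0,0,0],[0,0,-0.13],-1],[[0,0,0],[0.06,-0.012,-0.08],-1],[[0,0,0],[0.125,-0.0235,0],-1],[[0,0,0],[0.125,-0.0235,0],-1],[[0,0,0],[0.125,-0.0235,0],-1],[[0,0,0],[0.125,-0.0235,0],-1],[[0,0,0],[0.125,-0.0235,0],-1],[[0,0,0],[0.125,-0.0235,0],-1],[[0,0,0],[0.125,-0.0235,0],-1],[[0,0,0],[0.125,-0.0235,0],-1]]'
python3 -m inch '[[[0,0,0],[0.125,-0.0235,0],-1],[[0,0,0],[0.125,-0.0235,0],-1],[[0,0,0],[0.125,-0.0235,0],-1],[[0,0,0],[0.125,-0.0235,0],-1],[[0,0,0],[0.125,-0.0235,0],-1],[[0,0,0],[0.125,-0.0235,0],-1],[[0,0,0],[0.068,-0.0115,0],-1],[[0,0,-0.009],[0,0,0],-1],[[0,0,0],[0,0,0],-1],[[0,0,0],[0,0,0],-1]]'
python3 - <<'E'
from h import *
c=shot('top','top3'); hsv=cv2.cvtColor(c['img'],cv2.COLOR_RGB2HSV)
m=cv2.inRange(hsv,(8,160,80),(17,255,255)); k,_,st,ce=cv2.connectedComponentsWithStats(m)
for i in range(1,k):
    if st[i,4]>30: print(st[i],ce[i].round(1), at(c,*ce[i],.1).round(4))
w=shot('wrist','wrist3'); print(telemetry.get_obs()['eef_pos'])
cv2.imwrite('pics/w3.png',cv2.resize(w['img'][:,:,::-1],(800,600),interpolation=cv2.INTER_CUBIC))
E
```

```text
clock: 11.4
eef_pos: [0.6199, -0.2571, 0.1946]
tool_rot: [0.706, 0.708, -0.0, -0.0]
ft_force: [0.4, 0.3, 0.3]
grip_width: 0.0856
grasp_force: 0.0
clock: 12.23
eef_pos: [0.5589, 0.0622, 0.2566]
tool_rot: [0.706, 0.708, 0.0, 0.0]
ft_force: [0.2, -0.6, 0.6]
grip_width: 0.0856
grasp_force: 0.0
clock: 13.07
eef_pos: [0.5131, 0.306, 0.2562]
tool_rot: [0.686, 0.727, -0.0, 0.0]
ft_force: [-0.3, -0.4, -1.0]
grip_width: 0.0852
grasp_force: 0.0
[435 177  13  20 147] [441.5 184.6] [ 0.625  -0.3601  0.1   ]
[377 181   4  20  33] [378.6 190.5] [ 0.6116 -0.2188  0.1   ]
[389 181  12  12 117] [394.5 186.5] [ 0.6208 -0.2548  0.1   ]
[0.51346151 0.3051339  0.25635296]
```

View pics/w3.png

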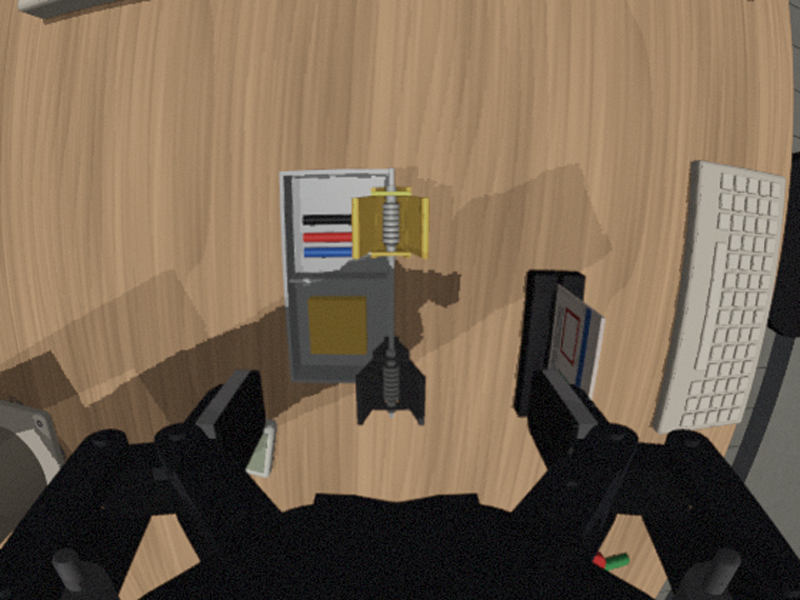

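```bash
python3 - <<'E'
from h import *
w=load('wrist3'); k=.7
A=lambda u,v,z: at(w,u*k,v*k,z)[:2]
n1,n2,f1,f2=A(352.5,197,.142),A(352,258,.142),A(428.5,197,.142),A(427.5,258,.142)
print(n1,n2,f1,f2,'ctr',(n1+n2+f1+f2)/4)
for a,b in((n1,n2),(f1,f2)): d=a-b; print(np.linalg.norm(d),np.degrees(np.arctan2(-d[0],d[1])))
p,q=A(391,186,.113),A(391,268,.113); print('pivot bar',p,q)
p,q=A(391,345,.113),A(391,410,.113); print('spare pivot',p,q)
p,q=A(599,318,.115),A(588,405,.115); d=p-q; print('card',p,q,np.degrees(np.arctan2(-d[0],d[1])))
print((px(w,[.6561,.2879,.115])/k),(px(w,[.6618,.1694,.115])/k),(px(w,[.508,.344,.113])/k))
E
```

```text
[0.48553902 0.35898684] [0.48671976 0.32478244] [0.52717369 0.36134079] [0.52899524 0.32721248] ctr [0.50710693 0.34308064]
0.03422477788735758 1.9770675666426605
0.03417688573377927 3.0551763218892174
pivot bar [0.50604584 0.36539488] [0.50892985 0.31436397]
spare pivot [0.51177312 0.26301373] [0.5144191 0.2143711]
card [0.65262007 0.28969703] [0.65843083 0.22282707] 4.966317981311256
[602.94624351 320.71590263] [576.29783104 464.40206633] [392.19965862 220.8318474 ]
```

```bash
python3 -m inch '[[[0,0,0],[0.064,-0.007,0],-1],[[0,0,0],[0.064,-0.007,0],-1],[[0,0,0],[0,0,0],-1],[[0,0,0],[0,0,0.1],-1],[[0,0,0],[0,0,0.1],-1],[[0,0,0],[0,0,0.1],-1],[[0,0,0],[0,0,0.06],-1],[[0,0,0],[0,0,0],-1],[[0,0,0],[0,0,0],-1],[[0,0,0],[0,0,0],-1]]'
```

```text
clock: 14.0
eef_pos: [0.508, 0.3438, 0.15]
tool_rot: [0.686, 0.727, 0.001, 0.0]
ft_force: [-0.5, -0.1, -0.6]
grip_width: 0.0857
grasp_force: 0.0
```

```bash
python3 -m inch '[[[0,0,0],[-0.002,-0.002,0.06],-1],[[0,0,0],[0,0,0.04],-1],[[0,0,0],[0,0,0],-1],[[0,0,0],[0,0,0],-1],[[0,0,0],[0,0,0],-0.3],[[0,0,0],[0,0,0],-0.1],[[0,0,0],[0,0,0],0],[[0,0,0],[0,0,0],0]]'
```

```text
clock: 14.67
eef_pos: [0.5067, 0.3437, 0.1192]
tool_rot: [0.686, 0.728, 0.001, 0.0]
ft_force: [0.8, -0.5, 0.0]
grip_width: 0.0429
grasp_force: 0.4
```

```bash
python3 -m inch '[[[0,0,0],[0,0,0],0.1],[[0,0,0],[0,0,0],0.2],[[0,0,0],[0,0,0],0.3],[[0,0,0],[0,0,0],0.4],[[0,0,0],[0,0,0],0.6],[[0,0,0],[0,0,0],1],[[0,0,0],[0,0,0],1],[[0,0,0],[0,0,0],1],[[0,0,0],[0,0,0],1],[[0,0,0],[0,0,0],1]]'
python3 - <<'E'
from h import *
o=telemetry.get_obs(); print(o['eef_pos'],o['ft_force'],o['ft_torque'],o['grip_width'])
s=shot('side','side4'); w=shot('wrist','wrist4')
x=cv2.resize(s['img'][125:215,135:225,::-1],(540,540),interpolation=cv2.INTER_CUBIC)
cv2.imwrite('pics/s4.png',x)
E
```

```text
clock: 15.5
eef_pos: [0.5062, 0.3433, 0.1182]
tool_rot: [0.686, 0.728, -0.0, -0.0]
ft_force: [0.2, 0.2, -0.9]
grip_width: 0.0226
grasp_force: 62.0
[0.50620579 0.34331302 0.11817829] [ 0.19292056  0.19029602 -0.89821333] [-0.02757134  0.02862176  0.0109879 ] 0.022564434349002196
```

View pics/s4.png

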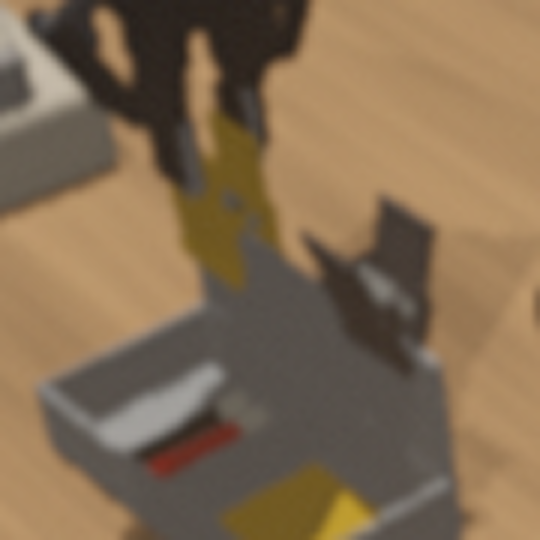

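```bash
python3 -m inch '[[[0,0,0],[0,0,-0.02],1],[[0,0,0],[0,0,-0.03],1],[[0,0,0],[0,0,-0.03],1],[[0,0,0],[0,0,-0.04],1],[[0,0,0],[0,0,-0.04],1],[[0,0,0],[0,0,-0.06],1],[[0,0,0],[0,0,0],1],[[0,0,0],[0,0,0],1],[[0,0,0],[0,0,0],1],[[0,0,0],[0,0,0],1]]'
python3 - <<'E'
from h import *
s=shot('side','side5'); w=shot('wrist','wrist5'); t=shot('top','top5')
o=telemetry.get_obs(); print(o['eef_pos'],o['grip_width'])
for c in (s,t,w):
    hsv=cv2.cvtColor(c['img'],cv2.COLOR_RGB2HSV); m=cv2.inRange(hsv,(22,120,40),(32,255,255))
    k,_,st,ce=cv2.connectedComponentsWithStats(m)
    print(c['name'],[(st[i].tolist(),ce[i].round(1).tolist()) for i in range(1,k) if st[i,4]>15])
    print([px(c,[.5062,.3433,z]).round(1).tolist() for z in(.139,.171,.2)])
E
```

```text
clock: 16.43
eef_pos: [0.5057, 0.343, 0.1832]
tool_rot: [0.686, 0.728, -0.001, -0.0]
ft_force: [0.5, 0.5, -1.4]
grip_width: 0.0224
grasp_force: 62.0
[0.50574733 0.34298989 0.18313245] 0.02252143898307012
side [([188, 209, 8, 6, 27], [191.7, 211.6])]
[[169.5, 147.5], [167.5, 136.4], [165.5, 126.0]]
top [([117, 229, 15, 5, 28], [123.3, 230.9]), ([120, 235, 14, 8, 38], [127.4, 240.1]), ([171, 245, 22, 21, 431], [181.6, 254.8])]
[[124.2, 236.7], [119.8, 236.3], [115.5, 235.9]]
wrist [([255, 202, 8, 8, 17], [258.4, 206.1]), ([297, 203, 6, 10, 24], [299.9, 206.3]), ([253, 211, 17, 15, 78], [259.4, 218.7]), ([293, 213, 15, 57, 290], [298.9, 242.6]), ([284, 220, 9, 6, 18], [288.8, 222.6]), ([252, 225, 10, 10, 28], [256.6, 229.6]), ([254, 230, 11, 16, 30], [259.1, 238.0]), ([261, 236, 4, 9, 20], [262.4, 239.8]), ([246, 245, 19, 31, 220], [256.3, 259.1]), ([211, 258, 11, 19, 64], [215.7, 266.5]), ([293, 269, 6, 7, 16], [295.0, 272.1]), ([297, 270, 8, 10, 32], [301.4, 274.1]), ([250, 274, 9, 18, 59], [253.7, 282.3]), ([258, 276, 15, 20, 74], [265.0, 287.0]), ([274, 279, 31, 20, 135], [292.1, 289.9]), ([299, 279, 6, 8, 17], [301.6, 282.3]), ([251, 290, 9, 9, 27], [254.0, 294.7]), ([298, 299, 5, 9, 27], [299.9, 303.2]), ([251, 306, 7, 11, 30], [253.4, 311.3]), ([297, 311, 8, 9, 29], [300.4, 314.9])]
[[279.5, 234.5], [279.8, 255.5], [280.1, 282.1]]
```

```bash
python3 -m inch '[[[0,0,0.002],[-0.034,0.07,0],1],[[0,0,0],[-0.068,0.08,0],1],[[0,0,0],[-0.07,0.08,0],1],[[0,0,0],[-0.07,0.08,0],1],[[0,0,0],[-0.07,0.08,0],1],[[0,0,0],[-0.06,0.06,0],1],[[0,0,0],[-0.034,0.035,0],1],[[0,0,0],[0,0,0],1],[[0,0,0],[0,0,0],1],[[0,0,0],[0,0,0],1]]'
python3 - <<'E'
from h import *
s=shot('side','side6'); w=shot('wrist','wrist6')
o=telemetry.get_obs(); print(o['eef_pos'],o['tool_rot'],o['grip_width'])
a=cv2.resize(w['img'][150:330,195:375,::-1],(560,560),interpolation=cv2.INTER_CUBIC)
b=cv2.resize(s['img'][120:210,205:290-45,::-1],(240,540),interpolation=cv2.INTER_CUBIC)
b=cv2.resize(s['img'][115:215,225:270,::-1],(252,560),interpolation=cv2.INTER_CUBIC)
cv2.imwrite('pics/m6.png',np.hstack([a[:,:545],b]))
p=o['eef_pos']
for d in(-.005,-.037): print('side',px(s,p+[0,0,d]),'wrist',px(w,p+[0,0,d]))
print(px(s,[.659,.229,.115]),px(w,[.659,.229,.115]))
E
```

```text
clock: 17.42
eef_pos: [0.6567, 0.2291, 0.1836]
tool_rot: [0.69, 0.723, -0.001, -0.001]
ft_force: [0.2, -0.0, -0.3]
grip_width: 0.0227
grasp_force: 62.0
[0.65643494 0.2297315  0.18413641] [ 6.89940421e-01  7.23866078e-01 -2.02254261e-04 -2.74195722e-04] 0.022236535188078246
side [243.6067347  130.56535219] wrist [278.58202573 261.57971577]
side [244.14120794 141.63618931] wrist [278.41803601 238.91807403]
[245.60134615 152.08099068] [282.00623592 223.5335161 ]
```

View pics/m6.png

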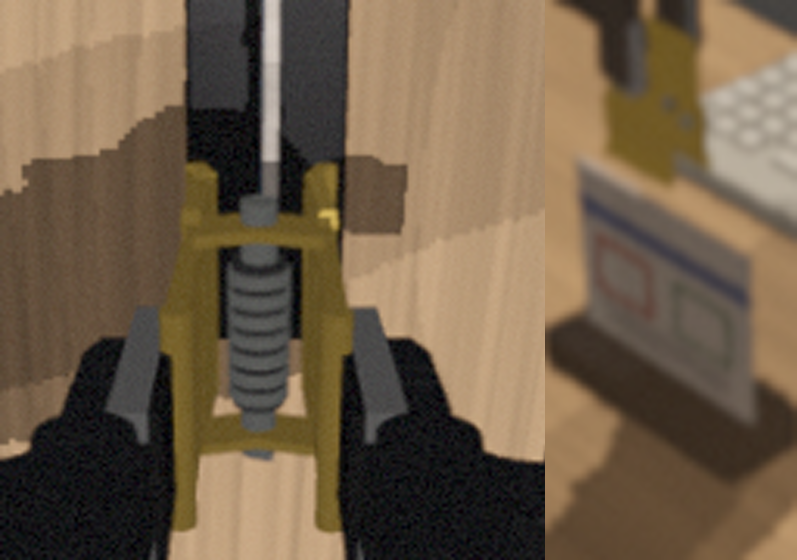

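The wrist crop shows the clip gaping symmetrically: lip inner edges are at about x=217 and 304 (mid 260). The card edge runs at x≈262–280 (mid 270), so the card lies slightly towards +x of the clip's centre.

```bash
python3 - <<'E'
from h import *
w=load('wrist6'); s=load('side6')
A=lambda u,v,z: at(w,195+u/3.111,150+v/3.111,z).round(4)
print('card',A(271.5,2,.115),A(271,100,.115),A(270,190,.115))
for z in(.146,.16): print('lip mid',A(260.5,178,z),'L',A(217,178,z),'R',A(304,178,z))
print('pivot mid',A(260,210,.179),A(260,430,.179),'tails',A(184,525,.208),A(329,525,.208))
S=lambda u,v,z: at(s,225+u/5.6,115+v/5.6,z).round(4)
print('card side',S(36,160,.115),S(206,258,.115))
print('lip near lower edge', [S(125,182,z) for z in (.144,.147,.15)], S(63,150,.147))
E
```

```text
card [0.6566 0.2783 0.115 ] [0.6576 0.2576 0.115 ] [0.6584 0.2378 0.115 ]
lip mid [0.6557 0.2486 0.146 ] L [0.6477 0.2482 0.146 ] R [0.6637 0.249  0.146 ]
lip mid [0.6554 0.2524 0.16  ] L [0.6481 0.252  0.16  ] R [0.6628 0.2527 0.16  ]
pivot mid [0.6553 0.2524 0.179 ] [0.6572 0.2146 0.179 ] tails [0.6465 0.2148 0.208 ] [0.6667 0.2158 0.208 ]
card side [0.657  0.2862 0.115 ] [0.6633 0.1698 0.115 ]
lip near lower edge [array([0.648 , 0.2069, 0.144 ]), array([0.645 , 0.2032, 0.147 ]), array([0.6421, 0.1994, 0.15  ])] [0.6411 0.2426 0.147 ]
```

```bash
python3 -m inch '[[[0,0,0],[-0.007,0.008,0],1],[[0,0,0],[0,0,0],1],[[0,0,0],[0,0,0],1],[[0,0,0],[0,0,0.02],1],[[0,0,0],[0,0,0.02],1],[[0,0,0],[0,0,0.02],1],[[0,0,0],[0,0,0.02],1],[[0,0,0],[0,0,0],1],[[0,0,0],[0,0,0],1]]'
```

```text
clock: 18.27
eef_pos: [0.6593, 0.2265, 0.1591]
tool_rot: [0.691, 0.723, -0.001, -0.0]
ft_force: [-0.3, 1.0, -0.7]
grip_width: 0.0225
grasp_force: 62.0
```

```bash
python3 -m inch '[[[0,0,0],[0,0,0.02],1],[[0,0,0],[0,0,0.02],1],[[0,0,0],[0,0,0.02],1],[[0,0,0],[0,0,0.01],1],[[0,0,0],[0,0,0],1],[[0,0,0],[0,0,0],1],[[0,0,0],[0,0,0],1]]'
python3 - <<'E'
from h import *
w=shot('wrist','wrist7'); s=shot('side','side7'); t=shot('top','top7'); o=telemetry.get_obs(); print(o['eef_pos'],o['ft_force'],o['ft_torque'],o['grip_width'])
a=cv2.resize(w['img'][150:330,195:375,::-1],(560,560),interpolation=cv2.INTER_CUBIC)
b=cv2.resize(s['img'][115:215,225:270,::-1],(252,560),interpolation=cv2.INTER_CUBIC)
cv2.imwrite('pics/m7.png',np.hstack([a[:,:545],b]))
E
```

```text
clock: 18.85
eef_pos: [0.66, 0.2268, 0.1394]
tool_rot: [0.69, 0.723, 0.0, 0.0]
ft_force: [0.3, -0.7, -0.5]
grip_width: 0.0226
grasp_force: 62.0
[0.66007993 0.22678086 0.1396624 ] [ 0.84239284 -0.12051907 -0.24685194] [ 0.04087553 -0.00233555 -0.02797223] 0.02260905337413133
```

View pics/m7.png

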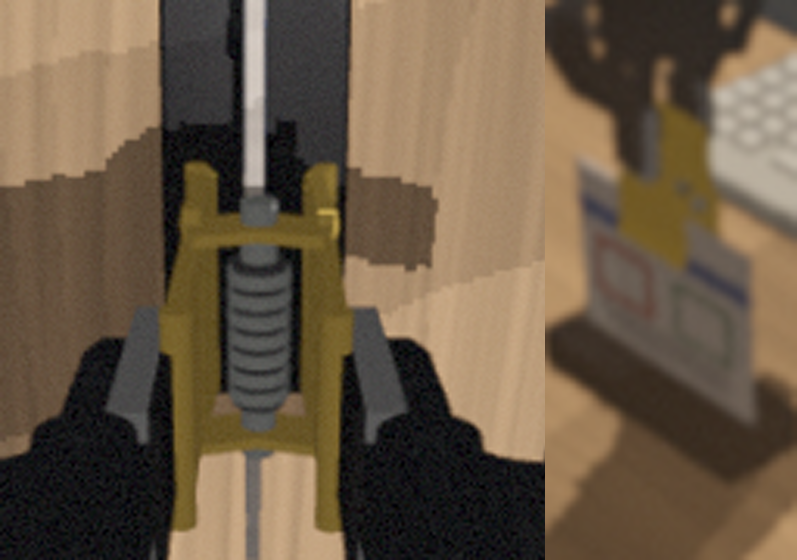

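The jaws straddle the card near its middle. The card's edge (x≈254) sits about 1 mm off the clip's centre (260), so I'll trim that and hand in.

```bash
python3 -m inch '[[[0,0,0],[0.003,-0.0035,0],1],[[0,0,0],[0,0,0],1],[[0,0,0],[0,0,0],1],[[0,0,0],[0,0,0],1],[[0,0,0],[0,0,0],1],[[0,0,0],[0,0,0],1]]'
python3 - <<'E'
from h import *
t=shot('top','top8'); b=load('top0')
for c in (b,t):
    hsv=cv2.cvtColor(c['img'],cv2.COLOR_RGB2HSV)
    for lo,hi in (((105,140,40),(125,255,255)),((8,160,80),(17,255,255)),((0,170,80),(5,255,255)),((50,120,40),(75,255,255))):
        k,_,st,ce=cv2.connectedComponentsWithStats(cv2.inRange(hsv,lo,hi)); print([ce[i].round(1).tolist() for i in range(1,k) if st[i,4]>50])
from workcell import workorder
print(workorder.job_done())
E
```

```text
clock: 19.5
eef_pos: [0.6588, 0.2276, 0.1392]
tool_rot: [0.69, 0.723, 0.0, 0.0]
ft_force: [0.8, -0.2, -0.2]
grip_width: 0.0224
grasp_force: 62.0
[[280.9, 194.4], [155.2, 258.6], [426.3, 262.7]]
[[441.5, 184.6], [284.2, 243.2]]
[[293.3, 134.0], [150.0, 258.0]]
[[313.4, 109.6]]
[[379.7, 258.0], [426.5, 262.7]]
[[441.5, 184.6], [394.6, 186.4]]
[[293.4, 134.0]]
[[313.4, 109.6]]
the job is handed in; nothing more can be done
None
```

Both canisters are standing in empty wells of their matching racks, and I handed the job in at about 19.5 s with the yellow clip held wide open astride about the middle of the run card's top edge. The last wrist picture showed neither jaw touching the card, and there was almost no force at the wrist.

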